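# Light and inspect a damper at the goods-in bench

## Task

Swing the dimmer lever until its pointer lines up with the little T-shaped tab on the quadrant, and leave it there. Then take the longer of the two black dampers from the wooden rack and hold it level, squarely in front of the lamp's glass and about 5 cm away from it, for a second each way: first with its thin stud end towards the glass, then with its plain end. Finally lay it gently in the empty bin in the middle of the bench; do not touch the lamp or disturb the tab or anything else on the bench.

Things in the scene. Friction and masses are not known exactly. Their poses are not given: they have to be found in the camera images.
- dimmer: Fixed control box, dark, 90 x 110 x 44 mm, with a grey quadrant plate (fan-shaped, 113 mm radius, top 50 mm above the bench) and a lever turning over it about an upright axis. Origin: on the lever's pivot axis at bench height; own z up; own -x is the middle of the fan.
- dimmer_lever (a joint): Angle of the lever about the upright pivot, rad, range -1.1 to 1.1, counter-clockwise from above positive; at 0 the lever points along the dimmer's own -x. It turns stiffly (about 2 N at the knob) and stays where it is left. Flat steel arm, its top 62 mm above the bench, ending in a narrow pointer 92 mm from the pivot.
- lever_knob (a point): Middle of the lever's upright round black knob: 22 mm diameter, from 62 to 107 mm above the bench, 72 mm from the pivot; this point is 90 mm above the bench. Own x runs along the lever, from the pointer's tip towards the pivot.
- dimmer_tab (a joint): Angle of the tab about the same pivot, same zero and sense as the lever: the angle that the lever must be set to. Do not move the tab.
- tab_mark (a point): Top of the small bare-metal T-shaped tab on the quadrant's rim, 62 mm above the bench and 98 mm from the pivot; the tab reaches from 94 to 113 mm from the pivot, its stem, 8 mm wide, points at the pivot, its bar across the rim is 28 mm long. Own x runs towards the pivot.
- lamp: Fixed inspection lamp: round grey head 90 mm in diameter and 70 mm deep on a post and a dark foot 110 x 130 mm, 195 mm high. Origin under the glass at bench height; own z up; the glass looks along its own -x; the body lies on the +x side.
- lamp_glass (a point): Centre of the lamp's round white glass, with a small dark camera window in its middle, 150 mm above the bench; axes as the lamp's: own -x points out of the glass.
- rack: Fixed plywood rack, 110 x 200 x 10 mm, with two V cradles along its own x, at own y = -50 and +50 mm, each on two V supports 10 mm thick at own x = -31 and +31 mm, up to 40 mm above the bench. A damper's axis lies 40.6 mm above the bench. Origin under its middle.
- damper: The longer damper: black cylinder 32 mm in diameter and 120 mm long with a steel stud 14 mm in diameter and 30 mm long on one end (150 mm overall), about 0.2 kg. Origin on the axis at the middle of the black body; own x along the axis towards the stud.
- stud_end (a point): Tip of the longer damper's thin stud, 90 mm from its origin.
- plain_end (a point): Centre of the longer damper's flat plain end, 60 mm from its origin.
- short_damper: Bystander in the other cradle: the same, but the black body is only 80 mm long (110 mm overall). Origin and axes alike.
- out_bin: Fixed empty blue picking bin, 220 (own x) x 160 (own y) mm outside, walls and floor 4 mm thick, 80 mm high at the back and sides, 40 mm at the front, which is at own -x. Origin under the middle of its floor.
- tape_roll: Bystander: brown roll of tape lying flat, 96 mm in diameter, 48 mm high.
- wrench: Bystander: steel wrench 150 mm long, lying flat.
- carton: Bystander: small carton 120 x 90 x 70 mm.
Mind the look-alikes: they are no part of the job. What is shaped like the lamp but red is not meant.

How it is judged:
On the way, in this order (a step that is already met when the one before it is completed fails the run):
1. the lever's pointer is in line with the tab, within 4 degrees (angle between the x axis of lever_knob and the x axis of tab_mark, either way round below 0.07 rad), for 0.3 s.
2. the longer damper's stud end is held 15 to 100 mm before the glass, within 30 mm of its centre line sideways and in height, square within 15 degrees, the lever still on the tab (x of stud_end in the frame of lamp_glass between -0.1 and -0.015 m and y of stud_end in the frame of lamp_glass between -0.03 and 0.03 m and z of stud_end in the frame of lamp_glass between -0.03 and 0.03 m and angle between the x axis of damper and the x axis of lamp_glass, either way round below 0.26 rad and angle between the x axis of lever_knob and the x axis of tab_mark, either way round below 0.07 rad and x of plain_end in the frame of lamp_glass below -0.12 m), for 0.5 s.
3. the same with its plain end (x of plain_end in the frame of lamp_glass between -0.1 and -0.015 m and y of plain_end in the frame of lamp_glass between -0.03 and 0.03 m and z of plain_end in the frame of lamp_glass between -0.03 and 0.03 m and angle between the x axis of damper and the x axis of lamp_glass, either way round below 0.26 rad and angle between the x axis of lever_knob and the x axis of tab_mark, either way round below 0.07 rad and x of stud_end in the frame of lamp_glass below -0.12 m), for 0.5 s.
At the end, for the whole second after the job is handed in: The lever's pointer is in line with the tab within 0.07 rad (4 degrees); the longer damper lies released and at rest on the floor of the empty bin (its origin inside the walls and less than 32 mm above the bin's underside, slower than 0.03 m/s) (angle between the x axis of lever_knob and the x axis of tab_mark, either way round below 0.07 rad and x of damper in the frame of out_bin between -0.105 and 0.105 m and y of damper in the frame of out_bin between -0.075 and 0.075 m and z of damper in the frame of out_bin below 0.032 m and linear speed of damper below 0.03 m/s and velocity of joint dimmer_lever below 0.1 rad/s); the robot touches nothing.
It fails at once if anything touches the lamp (over 1 N) (contact force between lamp and anything else above 1 N).
It fails at once if the tab is moved more than 5 mm (distance of tab_mark from where it was at the start of the episode above 0.005 m).
It fails at once if the damper is dropped or thrown into the bin (faster than 0.7 m/s below its rim) (x of damper in the frame of out_bin between -0.105 and 0.105 m and y of damper in the frame of out_bin between -0.075 and 0.075 m and z of damper in the frame of out_bin below 0.08 m and linear speed of damper above 0.7 m/s).
It fails at once if a bystander (short damper, tape roll, wrench or carton) is moved more than 25 mm (distance of any of short_damper, tape_roll, wrench, carton from where it was at the start of the episode above 0.025 m).
It also fails if it takes over 72 s, if anything falls off the work surface, if the arm or the gripper's body presses on something with over 40 N, if the wrist force passes 120 N, or if a joint passes its speed limit or range.

## Robot

A 7-joint arm with a two-finger parallel gripper is mounted at the origin on the work surface. World frame = base frame: x ahead of the robot, y to its left, z up, the work surface at z = 0. Lengths are in m, angles in rad, forces in N, time in s.
With the tool pointing down it reaches from about 0.4 to 0.875 m from the base axis. Payload 6.5 kg.
Tool frame: the origin (TCP) lies on the centre line of the jaws, within the pads' length; the fingertips stand 11 mm ahead of it and the grasp point (between the pads) lies 8 mm behind it; z points along the fingers, y is the line along which they close (so a half turn about z gives the same grasp; the last joint's range is limited). The gripper opens to 85 mm and grips with 20 to 120 N. Pads are 22 mm wide; open, the fingers measure 114 mm over their backs; the gripper's body (76 mm by 85 mm) begins 54 mm behind the grasp point. The pads swing forward as they close: fully open they stand 13 mm farther back than shut.
Start: joints at [-1.182, 0.536, -0.004, 1.538, 0.003, 1.067, -0.071], TCP at [0.286, 0.584, 0.242] pointing down, gripper open.
Joint ranges: [-2.7, 2.7], [-0.37, 2.16], [-1.27, 1.26], [0.24, 2.4], [-1.31, 4.45], [0.19, 1.91], [-2.76, 2.76]. Speed limits (rad/s): [2.39, 2.39, 3.14, 3.14, 3.14, 3.14, 3.14].

## Interface

Orientations are given as a rotation vector (axis times angle).
In Python, from plant import manip gives the robot as it stands.
- The arm moves only by the shell command python3 -m handwheel 'ROWS' [OPENING] [FORCE]. ROWS is JSON, a list of rows, each a list of 6 numbers: the shift along the world's x, y, z as a fraction of full scale, then the turn, a rotation vector about the world's x, y, z as a fraction of full scale. In form: [[dx, dy, dz, ax, ay, az], ...]. A call has 1 to 8 rows; each row is the pose to reach, as a shift and turn from the pose commanded when the call began; what a row does not reach only later rows make up. Full scale, the value 1, is 250 mm for a shift and 120 degrees for a turn. A row lasts 1/8 s, in which the tool goes at most 62.5 mm and 10.7 degrees, less where a joint would pass 70% of its speed; a pose out of reach is approached as far as the arm can. A call with a number of a shift or a turn outside -1 to 1 is refused whole. A call with a gripper value outside its range is refused whole. OPENING is the opening, from 0 (shut) to 1 (fully open), set as the call begins (- or left out, the last holds). The fingers move at their own pace and stop on an object; FORCE is the grip in N (left out, the last holds). Time passes only in rows, so rows that repeat a pose let the fingers close. It gives the time, the measured TCP pose, the force, the opening and the grip force at its end, in the units of the state.
- manip.state(): the state, without advancing time (a new reading comes with each control period).
- manip.grab_frame(name): name is "scene" or "top" or "wrist"; returns (picture, depth): 480x640x3 uint8, red, green, blue; 480x640 float32, m along the optical axis (not along the pixel's ray), 0 where there is no reading.
- manip.camera_info(name): a dict with "fx", "fy", "cx", "cy" (pixels), "k1" (the pictures are not rectified: a ray, as slopes to the right and down, at radius r is drawn at 1 + k1 r^2 times it, then the intrinsics apply), "pose" (4x4, takes a point from camera to world coordinates); the wrist camera has in their place "tool_from_camera" (4x4, takes a point from camera to tool coordinates, whose origin is the TCP and whose axes are the flange's). Camera axes: x right, y down, z forward; pixel columns grow to the right and rows downward; lengths in m; the calibration is good to about 2 mm. A picture is of the moment at which its call begins: read the wrist's pose just before it. camera_info takes no time and is no camera call.
- manip.close_job(): hands the job in; it is judged then, once.
Trained networks look in the newest picture that a camera, given by its name, has taken for a name from the list of things; names that differ only in an ending like _2 or _b are one class to them, and where a whole thing is asked for, a point or a joint stands for the part that bears it (a point fixed in the world has none). Each returns a list of dicts, best first, with "score" (0 to 1); they miss things now and then, are a little off and sometimes report something else, mostly with a low value. They report only what shows in the picture. A call takes as long as a camera call. They do not tell look-alikes from the thing itself.
- manip.search_frame(camera, query): "xy" ([column, row] in pixels, amid what is visible of it).
- manip.landmark_of(camera, query): "xy" ([column, row] in pixels: a listed point, or the origin of a listed thing).
The state is a dict: "clock": time; "joint_positions": joint angles; "qd": joint speeds; "tau": joint torques, N m; "eef_pos": TCP position; "orientation": TCP orientation; "force": force on the tool from outside, world axes, zero at the start; "torque": the same for the moment, N m; "opening": finger opening in m; "grip_force": force on a finger pad.
Only numpy, scipy, OpenCV 4.12 (cv2) and the standard library are available. Lean on these libraries where they do the work, as an engineer would, in place of code of your own. Each camera call takes 0.05 s, during which the arm holds its last target. There are 200 camera calls.

## Working session

There is one attempt and no reset: what is moved stays moved. The work goes in short steps, Python scripts to look and compute and a shell command to move; the robot and the scene stay as the last step left them, time stands still between calls to the robot, and variables do not carry over. Pictures are saved under pics/ and viewed, at most 10 in all, crops included, and the job is handed in when it is done.

```bash
ls; mkdir -p pics
cat > h.py <<'E'
import numpy as np, cv2
from plant import manip
from scipy.spatial.transform import Rotation as R
def campose(n,st=None):
    ci=manip.camera_info(n)
    if n!='wrist': return ci,np.array(ci['pose'])
    st=st or manip.state(); T=np.eye(4); T[:3,:3]=R.from_rotvec(st['orientation']).as_matrix(); T[:3,3]=st['eef_pos']
    return ci,T@np.array(ci['tool_from_camera'])
def ray(ci,uv):
    d=np.array([(uv[0]-ci['cx'])/ci['fx'],(uv[1]-ci['cy'])/ci['fy']]); s=d.copy()
    for _ in range(20): s=d/(1+ci['k1']*(s@s))
    return np.array([s[0],s[1],1])
def atz(n,uv,z,st=None):
    ci,T=campose(n,st); r=T[:3,:3]@ray(ci,uv); return T[:3,3]+r*(z-T[2,3])/r[2]
def atd(n,uv,dep,st=None):
    ci,T=campose(n,st); u,v=int(round(uv[0])),int(round(uv[1])); w=dep[max(v-2,0):v+3,max(u-2,0):u+3]; w=w[w>0]
    if not len(w): return np.full(3,np.nan)
    return T[:3,3]+T[:3,:3]@(ray(ci,uv)*np.median(w))
def proj(n,p,st=None):
    ci,T=campose(n,st); q=T[:3,:3].T@(np.array(p)-T[:3,3]); s=q[:2]/q[2]; s=s*(1+ci['k1']*(s@s))
    return np.array([s[0]*ci['fx']+ci['cx'],s[1]*ci['fy']+ci['cy']])
E
python3 - <<'E'
from h import *
np.set_printoptions(precision=3,suppress=True)
s=manip.state();print(s['clock'],s['eef_pos'],s['orientation'],s['opening'])
for n in ['top','scene']:
    im,d=manip.grab_frame(n); cv2.imwrite(f'pics/{n}0.png',im[:,:,::-1]); np.save(f'{n}0.npy',d)
    print(n,campose(n)[1][:3,3])
    for q in ['dimmer','lever_knob','tab_mark','lamp','lamp_glass','rack','damper','stud_end','plain_end','short_damper','out_bin','tape_roll','wrench','carton']:
        for r in manip.landmark_of(n,q)[:3]: print(q,round(r['score'],2),np.round(r['xy']),atd(n,r['xy'],d))
print(manip.state()['clock'])
E
```

```text
pics
0.0 [0.285 0.583 0.241] [-0.708 -3.06   0.003] 0.08537697209162266
top [0.277 0.017 1.201]
dimmer 0.86 [425. 161.] [ 0.633 -0.241  0.053]
lever_knob 0.64 [414. 172.] [ 0.592 -0.207  0.106]
tab_mark 0.28 [175. 243.] [0.44  0.303 0.012]
lamp 0.91 [437. 368.] [ 0.184 -0.271  0.016]
lamp 0.58 [491. 273.] [ 0.393 -0.395  0.016]
lamp 0.5 [368. 254.] [ 0.428 -0.124  0.008]
lamp_glass 0.92 [518. 265.] [ 0.396 -0.4    0.157]
lamp_glass 0.89 [456. 376.] [ 0.181 -0.275  0.152]
rack 0.58 [172. 240.] [0.448 0.312 0.011]
rack 0.38 [298. 154.] [0.655 0.039 0.006]
damper 0.66 [148. 238.] [0.443 0.35  0.056]
stud_end 0.75 [148. 200.] [0.538 0.371 0.002]
plain_end 0.65 [147. 270.] [0.381 0.363 0.004]
plain_end 0.56 [460. 188.] [ 0.574 -0.32   0.051]
plain_end 0.46 [491. 276.] [ 0.385 -0.394  0.016]
short_damper 0.83 [195. 237.] [0.448 0.253 0.056]
short_damper 0.44 [148. 242.] [0.437 0.35  0.056]
tape_roll 0.64 [293. 252.] [0.429 0.044 0.001]
wrench 0.89 [368. 254.] [ 0.428 -0.124  0.008]
carton 0.81 [207. 134.] [0.671 0.236 0.072]
scene [ 1.199 -0.46   0.899]
dimmer 0.59 [263. 381.] [ 0.668 -0.272  0.046]
lever_knob 0.82 [265. 327.] [ 0.593 -0.222  0.102]
tab_mark 0.54 [217. 351.] [ 0.563 -0.32   0.057]
lamp 0.96 [175. 253.] [ 0.187 -0.281  0.016]
lamp 0.94 [158. 329.] [ 0.405 -0.402  0.015]
lamp_glass 0.96 [164. 209.] [ 0.214 -0.282  0.179]
lamp_glass 0.75 [139. 283.] [ 0.41  -0.405  0.171]
rack 0.63 [418. 232.] [0.493 0.265 0.049]
damper 0.87 [430. 210.] [0.446 0.347 0.054]
stud_end 0.78 [453. 228.] [0.523 0.361 0.039]
plain_end 0.56 [413. 204.] [0.395 0.335 0.046]
short_damper 0.93 [407. 228.] [0.471 0.248 0.052]
out_bin 0.89 [388. 325.] [0.665 0.041 0.005]
tape_roll 0.75 [331. 264.] [0.466 0.02  0.044]
wrench 0.6 [268. 289.] [ 0.423 -0.134  0.005]
carton 0.61 [464. 293.] [0.715 0.214 0.052]
carton 0.29 [268. 330.] [ 0.596 -0.218  0.093]
1.5
```

View pics/top0.png

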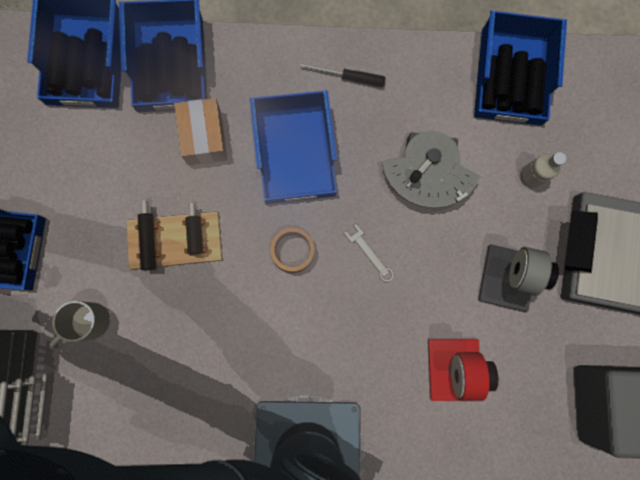

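View pics/scene0.png

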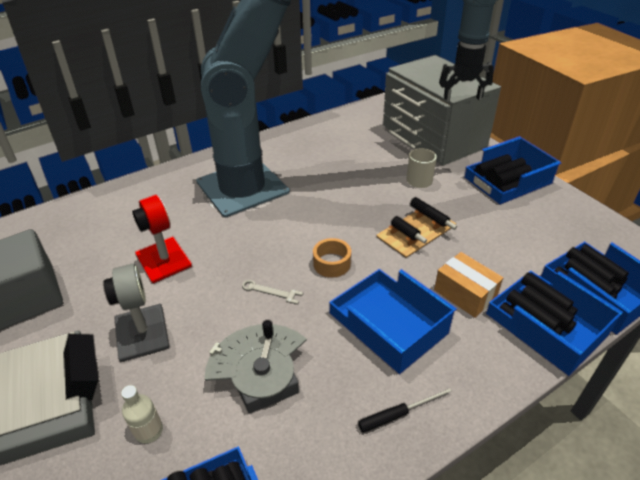

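Top: candidates for the damper are the long one on the rack (147,240), stud up at (146,205), the short one (194,235), and black cylinders in bins (505,78), (165,65), (75,60), (15,250). I choose (147,240). Candidates for the lamp are grey (530,270) and red (470,376); I choose grey, its glass facing left (+y). Lever knob is at (415,177), T-tab at (461,195). Scene: T-tab at (217,349), empty bin at (390,320).

Run:
```python
from h import *
im=cv2.imread('pics/top0.png')
c=lambda x,y:cv2.resize(im[y:y+100,x:x+130],(400,300),interpolation=cv2.INTER_CUBIC)
cv2.imwrite('pics/m0.png',np.vstack([np.hstack([c(370,115),c(470,215)]),np.hstack([c(110,185),c(230,85)])]))
```

```text
(no output)
```

View pics/m0.png

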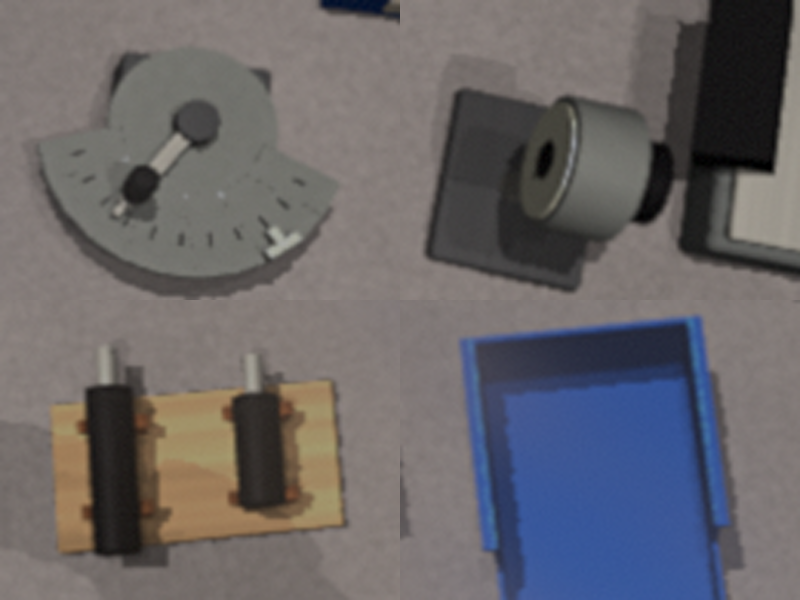

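Crop: top-left shows the dimmer with T-tab at crop (280,243) and pointer (120,210); the lamp's glass looks left. The long damper is at left in the rack, stud up. The bin is empty.

Run:
```python
from h import *
np.set_printoptions(precision=3,suppress=True)
d=np.load('top0.npy'); s=400/130
def P(ox,oy,x,y,z): return atz('top',(ox+(x+.5)/s-.5,oy+(y+.5)/3-.5),z)
piv=P(370,115,198,122,.066);tip=P(370,115,120,210,.062);knob=P(370,115,148,180,.107);tab=P(370,115,278,241,.062)
print('hub depth',atd('top',(434,156),d),'piv',piv,'tip',tip,'knobtop',knob,'tab',tab)
for n,p in dict(tip=tip,knob=knob,tab=tab).items():
  v=p-piv; print(n,np.hypot(*v[:2]),np.degrees(np.arctan2(v[1],v[0])))
a=P(470,215,460,90,.016);b=P(470,215,430,258,.016);c=P(470,215,578,288,.016);print('foot',a,b,c,'edge deg',np.degrees(np.arctan2(*(a-b)[[1,0]])),np.linalg.norm(a-b),np.linalg.norm(c-b))
st=P(110,185,107,345,.0406+.007);pl=P(110,185,117,553,.0566);print('damper',st,pl,atd('top',(148,238),d),np.degrees(np.arctan2(*(st-pl)[[1,0]])))
print('sceneray stud/plain',atd('scene',(430,210),np.load('scene0.npy')))
for x,y in [(462,40),(698,18)]: print('bin back',P(230,85,x-400,y,.08))
for x,y in [(264,202),(336,193)]: print('bin front',atz('top',(x,y),.04))
# lamp head axis from top depth
pts=[]
for u in range(500,550):
  for v in range(240,305):
    p=atd('top',(u,v),d)
    if p[2]>.165: pts.append(p)
pts=np.array(pts);print(len(pts),pts.min(0),pts.max(0))
top=pts[pts[:,2]>.185]; q=top.mean(0);w=np.linalg.svd((top-q)[:,:2])[2][0];print('ridge',q,np.degrees(np.arctan2(w[1],w[0])))
```

```text
hub depth [ 0.64  -0.258  0.069] piv [ 0.642 -0.259  0.066] tip [ 0.576 -0.204  0.062] knobtop [ 0.586 -0.215  0.107] tab [ 0.556 -0.316  0.062]
tip 0.08632681731051142 140.40481557479475
knob 0.0717277404622655 141.62009899310448
tab 0.10353376007071545 -146.6339685165727
foot [ 0.463 -0.682  0.016] [ 0.338 -0.652  0.016] [ 0.32  -0.754  0.016] edge deg -13.336604751021238 0.12821153412962225 0.10393202079955148
damper [0.315 0.35  0.048] [0.176 0.33  0.057] [0.444 0.35  0.057] 8.119079038949234
sceneray stud/plain [0.447 0.348 0.053]
bin back [0.754 0.146 0.08 ]
bin back [ 0.777 -0.02   0.08 ]
bin front [0.533 0.11  0.04 ]
bin front [ 0.558 -0.047  0.04 ]Traceback (most recent call last):
  File "<stdin>", line 18, in <module>
  File "h.py", line 16, in atd
    ci,T=campose(n,st); u,v=int(round(uv[0])),int(round(uv[1])); w=dep[max(v-2,0):v+3,max(u-2,0):u+3]; w=w[w>0]
         ~~~~~~~^^^^^^
  File "h.py", line 5, in campose
    ci=manip.camera_info(n)
ValueError: time passes only in moves, steps and waits
```

```bash
sed -i 's/^def campose/import functools\n@functools.lru_cache(None)\ndef info(n): return manip.camera_info(n)\ndef campose/; s/ci=manip.camera_info(n)/ci=info(n)/' h.py
python3 - <<'E'
from h import *
np.set_printoptions(precision=3,suppress=True)
d=np.load('top0.npy'); s=400/130
def P(ox,oy,x,y,z): return atz('top',(ox+(x%400+.5)/s-.5,oy+(y%300+.5)/3-.5),z)
a=P(470,215,460,90,.016);b=P(470,215,430,258,.016);c=P(470,215,578,288,.016);print('foot',a,b,c,'edge deg',np.degrees(np.arctan2(*(a-b)[[1,0]])),np.linalg.norm(a-b),np.linalg.norm(c-b))
st=P(110,185,107,345,.0406+.007);pl=P(110,185,117,553,.0566);print('damper',st,pl,np.degrees(np.arctan2(*(st-pl)[[1,0]])))
cb=[P(230,85,62,40,.08),P(230,85,298,18,.08),atz('top',(336,193),.04),atz('top',(264,202),.04)]
print('bin',cb,np.mean(cb,0))
pts=np.array([atd('top',(u,v),d) for u in range(500,550) for v in range(240,305)]);pts=pts[(pts[:,2]>.165)&(pts[:,2]<.22)]
print(len(pts),pts.min(0),pts.max(0))
top=pts[pts[:,2]>.188]; q=top.mean(0);w=np.linalg.svd((top-q)[:,:2])[2][0];print('ridge',q,np.degrees(np.arctan2(w[1],w[0])),len(top),top.min(0),top.max(0))
print('glass centre at z=.15',P(470,215,545,160,.15), 'red',atd('top',(456,376),d))
s=manip.state();print(s['clock'])
E
```

```text
foot [ 0.455 -0.393  0.016] [ 0.33  -0.368  0.016] [ 0.312 -0.472  0.016] edge deg -11.341642075295129 0.12729623134151696 0.10639780486356148
damper [0.529 0.365 0.048] [0.379 0.345 0.057] 7.587998988652091
bin [array([0.754, 0.146, 0.08 ]), array([ 0.777, -0.02 ,  0.08 ]), array([ 0.558, -0.047,  0.04 ]), array([0.533, 0.11 , 0.04 ])] [0.655 0.047 0.06 ]
1244 [ 0.339 -0.454  0.165] [ 0.43  -0.393  0.196]
ridge [ 0.385 -0.421  0.193] -174.16708765877107 599 [ 0.357 -0.446  0.188] [ 0.412 -0.399  0.196]
glass centre at z=.15 [ 0.39  -0.399  0.15 ] red [ 0.181 -0.275  0.152]
1.5
```

```bash
for i in 1; do python3 -m handwheel '[[0.3,-0.8,0.04,0,0,-0.4],[0.3,-0.8,0.04,0,0,-0.4],[0.3,-0.8,0.04,0,0,-0.4],[0.3,-0.8,0.04,0,0,-0.4],[0.3,-0.8,0.04,0,0,-0.4],[0.3,-0.8,0.04,0,0,-0.4]]'
python3 -m handwheel '[[0.3,-0.8,0,0,0,-0.4],[0.3,-0.8,0,0,0,-0.4],[0.3,-0.8,0,0,0,-0.4],[0.3,-0.8,0,0,0,-0.4],[0.3,-0.8,0,0,0,-0.4],[0.3,-0.8,0,0,0,-0.4]]'
python3 -m handwheel '[[0.3,-0.8,0,0,0,-0.4],[0.3,-0.8,0,0,0,-0.4],[0.3,-0.8,0,0,0,-0.4],[0.3,-0.8,0,0,0,-0.4],[0.3,-0.8,0,0,0,-0.4],[0.3,-0.8,0,0,0,-0.4]]'
python3 -m handwheel '[[0.3,-0.8,0,0,0,-0.4],[0.3,-0.8,0,0,0,-0.4],[0.3,-0.8,0,0,0,-0.4],[0.3,-0.8,0,0,0,-0.4],[0.3,-0.8,0,0,0,-0.4],[0.3,-0.8,0,0,0,-0.4],[0.3,-0.8,0,0,0,-0.4],[0.3,-0.8,0,0,0,-0.4]]'; done
cat >> h.py <<'E'
def tool():
    s=manip.state(); M=R.from_rotvec(s['orientation']).as_matrix()
    print('t',round(s['clock'],2),'p',np.round(s['eef_pos'],4),'z',np.round(M[:,2],3),'closeaz',round(np.degrees(np.arctan2(M[1,1],M[0,1])),1),'q',np.round(s['joint_positions'],2),'F',np.round(s['force'],1),'op',round(s['opening'],4),round(s['grip_force'],1)); return s
E
python3 - <<'E'
from h import *
np.set_printoptions(precision=4,suppress=True)
s=tool(); im,d=manip.grab_frame('wrist'); cv2.imwrite('pics/w0.png',im[:,:,::-1]); np.save('w0.npy',d)
for q in ['dimmer','lever_knob','tab_mark']:
    for r in manip.landmark_of('wrist',q)[:2]: print(q,round(r['score'],2),np.round(r['xy']),atd('wrist',r['xy'],d,s),atz('wrist',r['xy'],{'lever_knob':.09,'tab_mark':.062,'dimmer':.066}[q],s))
for n in ['piv',]: print(proj('wrist',(.642,-.259,.066),s))
E
```

```text
clock: 2.25
eef_pos: [0.3606, 0.3839, 0.2525]
orientation: [-1.891, -2.509, -0.001]
force: [0.5, 0.6, -0.2]
opening: 0.0852
grip_force: 0.0
clock: 3.0
eef_pos: [0.4356, 0.1844, 0.2523]
orientation: [-2.746, -1.526, -0.0]
force: [0.5, 0.1, -0.0]
opening: 0.0853
grip_force: 0.0
clock: 3.75
eef_pos: [0.5107, -0.0154, 0.2521]
orientation: [3.129, 0.28, -0.001]
force: [-0.6, 0.4, 0.3]
opening: 0.0852
grip_force: 0.0
clock: 4.75
eef_pos: [0.5857, -0.2153, 0.2524]
orientation: [-2.971, 1.02, 0.0]
force: [0.7, 0.6, -0.1]
opening: 0.0854
grip_force: 0.0
t 4.75 p [ 0.5857 -0.2153  0.2524] z [ 0.     0.001 -1.   ] closeaz -127.9 q [-0.3   0.63  0.88  1.64 -0.52  1.13 -1.52] F [ 0.7  0.6 -0.1] op 0.0854 0.0
lever_knob 0.95 [310. 213.] [ 0.5935 -0.2155  0.1077] [ 0.59   -0.2124  0.09  ]
tab_mark 0.6 [431. 151.] [ 0.5658 -0.3149  0.0624] [ 0.5657 -0.315   0.062 ]
[316.7838 117.9034]
```

View pics/w0.png

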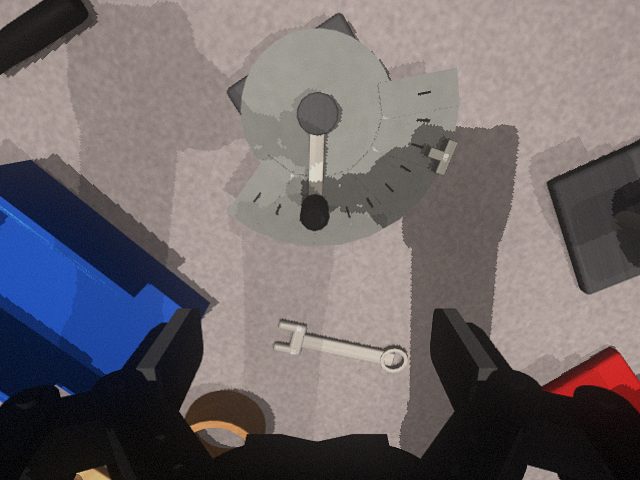

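Wrist: hub at (318,113), knob top (314,210), T-tab stem (432,151), bar (446,156); the wrench lies below at (345,345).

Run:
```python
from h import *
np.set_printoptions(precision=4,suppress=True)
s=manip.state(); d=np.load('w0.npy')
f=lambda u,v,z: atz('wrist',(u,v),z,s)
piv=f(318,113,.068);print('hub',piv,atd('wrist',(318,113),d,s))
kn=f(314,207,.107); print('knobtop',atd('wrist',(314,207),d,s))
for n,p in dict(knob=kn,stem=f(434,152,.062),bar=f(446,156,.062),barA=f(455,141,.062),barB=f(437,172,.062),leverm=f(316,160,.062)).items():
  v=p-piv; print(n,p,np.hypot(*v[:2]),np.degrees(np.arctan2(v[1],v[0]))%360)
```

```text
hub [ 0.6441 -0.2628  0.068 ] [ 0.6441 -0.2628  0.0687]
knobtop [ 0.5953 -0.221   0.1067]
knob [ 0.5954 -0.2211  0.107 ] 0.06415095130328571 139.40218838456033
stem [ 0.5633 -0.3176  0.062 ] 0.09763816313560773 214.11797197180883
bar [ 0.5547 -0.3234  0.062 ] 0.10803966052477362 214.13063406827357
barA [ 0.5603 -0.3353  0.062 ] 0.1108430570378131 220.85954948687433
barB [ 0.5482 -0.3108  0.062 ] 0.1071951937418918 206.59897783386424
leverm [ 0.6165 -0.2392  0.062 ] 0.036306153038329035 139.54941071226256
```

```bash
python3 -m handwheel '[[0.008,0.002,-0.3,0,0,-0.018],[0.008,0.002,-0.5,0,0,-0.018],[0.008,0.002,-0.6,0,0,-0.018],[0.008,0.002,-0.67,0,0,-0.018],[0.008,0.002,-0.67,0,0,-0.018]]' 1 30
python3 -m handwheel '[[0,0,0,0,0,0],[0,0,0,0,0,0],[0,0,0,0,0,0],[0,0,0,0,0,0],[0,0,0,0,0,0],[0,0,0,0,0,0]]' 0 30
python3 - <<'E'
from h import *
s=tool(); piv=np.array([.643,-.261]); v=s['eef_pos'][:2]-piv; print(np.hypot(*v),np.degrees(np.arctan2(v[1],v[0])))
a0=140;a1=213.8
for k in range(1,9):
  a=np.radians(a0+(a1-a0)*k/8); p=piv+.072*np.array([np.cos(a),np.sin(a)])-(piv+.072*np.array([np.cos(np.radians(a0)),np.sin(np.radians(a0))])); print(np.round(p/.25,3),round((a1-a0)*k/8/120,3))
E
```

```text
clock: 5.58
eef_pos: [0.5873, -0.2155, 0.0843]
orientation: [2.95, -1.08, -0.002]
force: [-0.3, 0.7, 0.3]
opening: 0.0855
grip_force: 0.0
clock: 6.32
eef_pos: [0.5879, -0.2155, 0.0854]
orientation: [-2.95, 1.08, -0.001]
force: [-2.6, 1.8, 5.2]
opening: 0.0206
grip_force: 29.3
t 6.33 p [ 0.5879 -0.2155  0.0854] z [ 0.001  0.    -1.   ] closeaz -130.2 q [-0.21  0.83  0.73  1.74 -0.7   0.86 -1.43] F [-2.6  1.8  5.2] op 0.0206 29.3
0.07144182650215658 140.48274556212118
[-0.027 -0.038] 0.077
[-0.047 -0.079] 0.154
[-0.061 -0.124] 0.231
[-0.067 -0.17 ] 0.308
[-0.066 -0.216] 0.384
[-0.057 -0.261] 0.461
[-0.041 -0.305] 0.538
[-0.019 -0.345] 0.615
```

```bash
python3 -m handwheel '[[-0.027,-0.038,0,0,0,0.077],[-0.047,-0.079,0,0,0,0.154],[-0.061,-0.124,0,0,0,0.231],[-0.067,-0.170,0,0,0,0.308],[-0.066,-0.216,0,0,0,0.384],[-0.057,-0.261,0,0,0,0.461],[-0.041,-0.305,0,0,0,0.538],[-0.019,-0.345,0,0,0,0.615]]'
python3 -m handwheel '[[0,0,0,0,0,0],[0,0,0,0,0,0],[0,0,0,0,0,0]]'
python3 - <<'E'
from h import *
s=tool(); piv=np.array([.643,-.261]); v=s['eef_pos'][:2]-piv; print(np.hypot(*v),np.degrees(np.arctan2(v[1],v[0]))%360)
E
```

```text
clock: 7.32
eef_pos: [0.5842, -0.3017, 0.0855]
orientation: [3.005, 0.915, 0.004]
force: [3.4, 0.9, 2.4]
opening: 0.0208
grip_force: 29.4
clock: 7.7
eef_pos: [0.5841, -0.3016, 0.0854]
orientation: [3.006, 0.906, 0.003]
force: [5.2, 0.6, 4.1]
opening: 0.0209
grip_force: 30.8
t 7.7 p [ 0.5841 -0.3016  0.0854] z [ 0.002 -0.001 -1.   ] closeaz -56.4 q [ 0.13  0.77  0.41  1.64 -0.4   0.81 -0.27] F [5.2 0.6 4.1] op 0.0209 30.8
0.07155740564093692 214.6098524669314
```

Release, rise, and check the alignment in the wrist picture.

```bash
python3 -m handwheel '[[0,0,0,0,0,0],[0,0,0,0,0,0],[0,0,0,0,0,0],[0,0,0.2,0,0,0],[0,0,0.45,0,0,0],[0,0,0.65,0,0,0],[0,0,0.65,0,0,0],[0,0,0.65,0,0,0]]' 1 30
python3 - <<'E'
from h import *
s=tool(); im,d=manip.grab_frame('wrist'); cv2.imwrite('w1.png',im[:,:,::-1]); np.save('w1.npy',d)
p=proj('wrist',(.6,-.29,.06),s).astype(int);print(p)
x,y=np.clip(p[0]-100,0,440),np.clip(p[1]-75,0,330);print(x,y)
cv2.imwrite('pics/w1c.png',cv2.resize(im[y:y+150,x:x+200,::-1],(800,600),interpolation=cv2.INTER_CUBIC))
E
```

```text
clock: 8.7
eef_pos: [0.5821, -0.3015, 0.2464]
orientation: [-3.007, -0.907, 0.002]
force: [-0.1, 0.4, -0.6]
opening: 0.0854
grip_force: 0.0
t 8.7 p [ 0.5821 -0.3015  0.2464] z [-0.001  0.001 -1.   ] closeaz -56.4 q [ 0.08  0.58  0.5   1.54 -0.3   1.1  -0.34] F [-0.1  0.4 -0.6] op 0.0854 0.0
[316 182]
216 107
```

View pics/w1c.png

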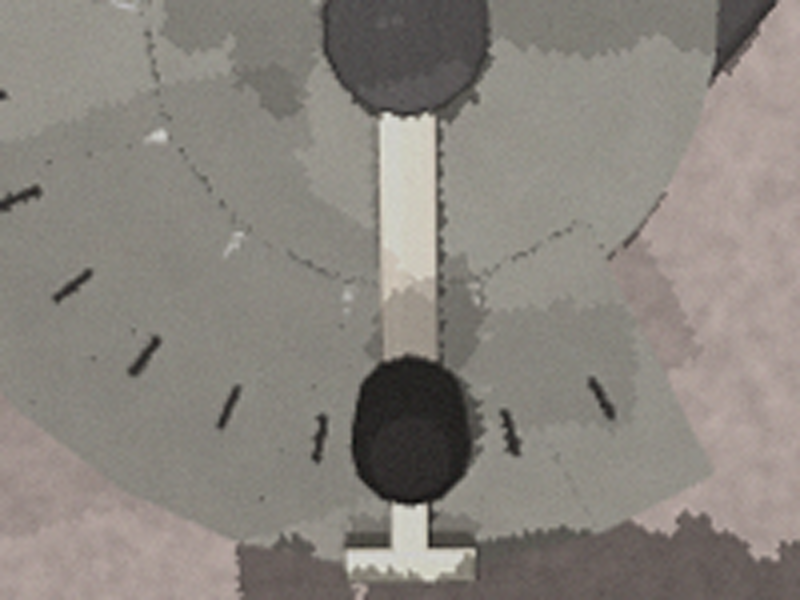

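The pointer sits on the tab's stem in line (pointer/stem at x≈410, bar's middle 411; within about 0.3°). On to the rack.

```bash
python3 -m handwheel '[[-0.192,0.873,0,0,0,-0.072],[-0.192,0.873,0,0,0,-0.072],[-0.192,0.873,0,0,0,-0.072],[-0.192,0.873,0,0,0,-0.072],[-0.192,0.873,0,0,0,-0.072]]'
python3 -m handwheel '[[-0.192,0.873,0,0,0,-0.072],[-0.192,0.873,0,0,0,-0.072],[-0.192,0.873,0,0,0,-0.072],[-0.192,0.873,0,0,0,-0.072],[-0.192,0.873,0,0,0,-0.072]]'
python3 -m handwheel '[[-0.192,0.873,0,0,0,-0.072],[-0.192,0.873,0,0,0,-0.072],[-0.192,0.873,0,0,0,-0.072],[-0.192,0.873,0,0,0,-0.072],[-0.192,0.873,0,0,0,-0.072],[-0.192,0.873,0,0,0,-0.072],[-0.192,0.873,0,0,0,-0.072]]'
python3 - <<'E'
from h import *
np.set_printoptions(precision=4,suppress=True)
s=tool(); im,d=manip.grab_frame('wrist'); cv2.imwrite('pics/w2.png',im[:,:,::-1]); np.save('w2.npy',d)
for q,z in [('damper',.0406),('stud_end',.0406),('plain_end',.0406),('short_damper',.04)]:
    for r in manip.landmark_of('wrist',q)[:2]: print(q,round(r['score'],2),np.round(r['xy']),atd('wrist',r['xy'],d,s),atz('wrist',r['xy'],z,s))
E
```

```text
clock: 9.38
eef_pos: [0.5335, -0.0798, 0.2456]
orientation: [-3.063, -0.687, 0.005]
force: [0.2, -0.6, -0.0]
opening: 0.0855
grip_force: 0.0
clock: 10.0
eef_pos: [0.486, 0.1367, 0.2462]
orientation: [3.109, 0.452, -0.003]
force: [-0.0, -0.6, 0.5]
opening: 0.0851
grip_force: 0.0
clock: 10.88
eef_pos: [0.44, 0.3506, 0.2471]
orientation: [3.134, 0.204, -0.0]
force: [-0.1, 0.4, 0.2]
opening: 0.0855
grip_force: 0.0
t 10.88 p [0.44   0.3506 0.2471] z [ 0.    -0.001 -1.   ] closeaz -82.5 q [-1.1   0.41  0.46  1.79 -0.21  0.99 -2.01] F [-0.1  0.4  0.2] op 0.0855 0.0
damper 0.86 [311. 204.] [0.4415 0.3548 0.0564] [0.4377 0.3545 0.0406]
stud_end 0.95 [311.  94.] [0.5281 0.3662 0.0474] [0.5283 0.3663 0.0406]
plain_end 0.64 [312. 267.] [0.3855 0.3467 0.0565] [0.379  0.346  0.0406]
short_damper 0.83 [430. 199.] [0.4589 0.2576 0.0563] [0.4558 0.2524 0.04  ]
```

View pics/w2.png

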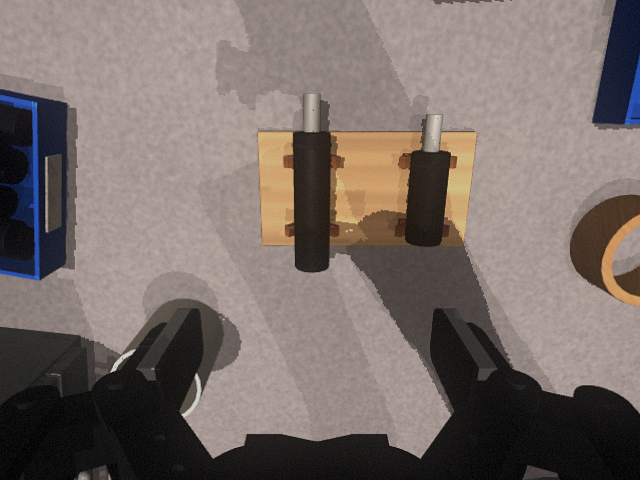

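Wrist: long damper with stud (312,95), plain end (312,268), V supports at rows 162 and 230; short damper at (430,195) is clear of the finger path. Grasping between the supports.

```bash
python3 -m handwheel '[[0.012,0.016,-0.25,0,0,0],[0.012,0.016,-0.5,0,0,0],[0.012,0.016,-0.7,0,0,0],[0.012,0.016,-0.8,0,0,0],[0.012,0.016,-0.856,0,0,0],[0.012,0.016,-0.856,0,0,0]]' 1 50
python3 -m handwheel '[[0,0,0,0,0,0],[0,0,0,0,0,0],[0,0,0,0,0,0],[0,0,0,0,0,0],[0,0,0,0,0,0],[0,0,0,0,0,0]]' 0 50
python3 -m handwheel '[[0,0,0.1,0,0,0],[0,0,0.25,0,0,0],[0,0,0.5,0,0,0],[0,0,0.75,0,0,0],[0,0,0.9,0,0,0],[0,0,0.9,0,0,0]]'
python3 - <<'E'
from h import *
tool()
E
```

```text
clock: 11.88
eef_pos: [0.4417, 0.3568, 0.0331]
orientation: [3.134, 0.21, -0.001]
force: [-0.4, 0.4, 0.6]
opening: 0.0853
grip_force: 0.0
clock: 12.62
eef_pos: [0.4425, 0.355, 0.0343]
orientation: [3.133, 0.207, 0.0]
force: [-1.2, -5.8, 9.5]
opening: 0.0307
grip_force: 48.7
clock: 13.38
eef_pos: [0.4431, 0.3579, 0.2613]
orientation: [-3.13, -0.209, -0.007]
force: [-0.3, 1.1, -2.6]
opening: 0.0305
grip_force: 50.3
t 13.38 p [0.4431 0.3579 0.2613] z [ 0.004  0.005 -1.   ] closeaz -82.3 q [-1.12  0.4   0.47  1.76 -0.21  1.02 -2.01] F [-0.3  1.1 -2.6] op 0.0305 50.3
```

```bash
python3 -m handwheel '[[0.05,-0.74,0,0,0,-0.3],[0.05,-0.74,0,0,0,-0.3],[0.05,-0.74,0,0,0,-0.3],[0.05,-0.74,0,0,0,-0.3],[0.05,-0.74,0,0,0,-0.3],[0.05,-0.74,0,0,0,-0.3]]'
python3 -m handwheel '[[-0.05,-0.74,0,0,0,-0.3],[-0.05,-0.74,0,0,0,-0.3],[-0.05,-0.74,0,0,0,-0.3],[-0.05,-0.74,0,0,0,-0.3],[-0.05,-0.74,0,0,0,-0.3],[-0.05,-0.74,0,0,0,-0.3]]'
python3 -m handwheel '[[-0.05,-0.74,0,0,0,-0.3],[-0.05,-0.74,0,0,0,-0.3],[-0.05,-0.74,0,0,0,-0.3],[-0.05,-0.74,0,0,0,-0.3],[-0.05,-0.74,0,0,0,-0.3],[-0.05,-0.74,0,0,0,-0.3],[-0.05,-0.74,0,0,0,-0.3],[-0.05,-0.74,0,0,0,-0.3]]'
python3 - <<'E'
from h import *
np.set_printoptions(precision=4,suppress=True)
s=tool(); ims=[]
for n in ['wrist','scene']:
    im,d=manip.grab_frame(n); cv2.imwrite(f'{n}3.png',im[:,:,::-1]); np.save(f'{n}3.npy',d); ims.append(im[:,:,::-1])
    for q in ['lamp_glass','stud_end','plain_end','damper']:
        for r in manip.landmark_of(n,q)[:2]: print(n,q,round(r['score'],2),np.round(r['xy']),atd(n,r['xy'],d,s),atz(n,r['xy'],.15 if q=='lamp_glass' else s['eef_pos'][2]+.008,s))
a=cv2.resize(ims[0],(400,300));b=cv2.resize(ims[1][120:420,50:450],(400,300));cv2.imwrite('pics/m3.png',np.hstack([a,b]))
E
```

```text
clock: 14.12
eef_pos: [0.4536, 0.1726, 0.2575]
orientation: [3.046, -0.764, -0.002]
force: [-1.2, 0.1, -2.8]
opening: 0.0304
grip_force: 50.4
clock: 14.88
eef_pos: [0.4419, -0.0119, 0.2581]
orientation: [2.663, -1.667, -0.0]
force: [-0.5, 0.0, -1.6]
opening: 0.0305
grip_force: 50.5
clock: 15.88
eef_pos: [0.4295, -0.1974, 0.2583]
orientation: [-2.014, 2.41, 0.0]
force: [0.6, 0.4, -2.3]
opening: 0.0304
grip_force: 50.5
t 15.88 p [ 0.4295 -0.1974  0.2583] z [ 0.  0. -1.] closeaz 169.8 q [-0.53  0.35  1.07  2.02 -0.37  0.99 -2.6 ] F [ 0.6  0.4 -2.3] op 0.0304 50.5
wrist stud_end 0.64 [319.  81.] [ 0.4144 -0.2819  0.2715] [ 0.4143 -0.2822  0.2663]
wrist damper 0.81 [316. 344.] [ 0.429  -0.2043  0.2808] [ 0.4307 -0.1949  0.2663]
scene lamp_glass 0.98 [164. 209.] [ 0.2153 -0.2813  0.1775] [ 0.1779 -0.2745  0.15  ]
scene lamp_glass 0.81 [140. 283.] [ 0.3998 -0.4027  0.161 ] [ 0.3879 -0.4018  0.15  ]
scene stud_end 0.89 [186. 229.] [ 0.0968 -0.2168  0.0008] [ 0.4225 -0.2886  0.2663]
scene plain_end 0.67 [264. 208.] [ 0.1309  0.0067 -0.0003] [ 0.4474 -0.1315  0.2663]
scene plain_end 0.47 [385. 326.] [0.6629 0.0329 0.0033] [ 0.8203 -0.1116  0.2663]
scene damper 0.65 [236. 215.] [ 0.4746 -0.2026  0.2995] [ 0.4345 -0.1884  0.2663]
scene damper 0.59 [191. 227.] [ 0.4195 -0.2777  0.265 ] [ 0.4212 -0.278   0.2663]
```

View pics/m3.png

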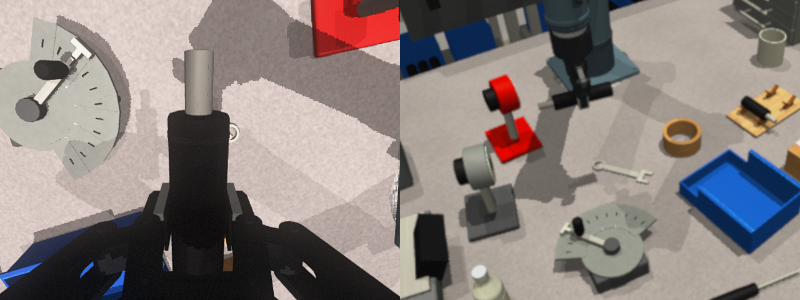

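Left: stud forward in the grip, lever still on the tab. Right: the damper is held level at (575,97), the grey lamp at (475,165) and the red one at (500,95) are clear. Going in front of the glass.

```bash
python3 -m handwheel '[[-0.02,-0.05,-0.15,0,0,0],[-0.03,-0.1,-0.3,0,0,0],[-0.05,-0.15,-0.465,0,0,0],[-0.06,-0.2,-0.465,0,0,0],[-0.066,-0.28,-0.465,0,0,0],[-0.066,-0.28,-0.465,0,0,0]]'
python3 -m handwheel '[[0,0,0,0,0,0],[0,0,0,0,0,0],[0,0,0,0,0,0],[0,0,0,0,0,0],[0,0,0,0,0,0],[0,0,0,0,0,0],[0,0,0,0,0,0],[0,0,0,0,0,0]]'
python3 - <<'E'
from h import *
np.set_printoptions(precision=4,suppress=True)
s=tool(); st=s['eef_pos'][:2]+.085*np.array([np.cos(np.radians(-100.3)),np.sin(np.radians(-100.3))]); print('stud',st)
im,d=manip.grab_frame('top'); cv2.imwrite('pics/t4.png',np.hstack([cv2.resize(im[180:330,400:600,::-1],(800,600),interpolation=cv2.INTER_CUBIC)]))
E
```

```text
clock: 17.12
eef_pos: [0.4134, -0.2704, 0.1439]
orientation: [-2.009, 2.415, -0.005]
force: [0.7, 0.7, -2.2]
opening: 0.0307
grip_force: 50.5
clock: 18.12
eef_pos: [0.4128, -0.2681, 0.142]
orientation: [2.012, -2.413, -0.0]
force: [0.7, -0.1, -2.5]
opening: 0.0307
grip_force: 50.5
t 18.12 p [ 0.4128 -0.2681  0.142 ] z [-0.  0. -1.] closeaz 169.7 q [-0.17  0.56  0.85  2.06 -0.6   0.78 -2.27] F [ 0.7 -0.1 -2.5] op 0.0307 50.5
stud [ 0.3976 -0.3517]
```

View pics/t4.png

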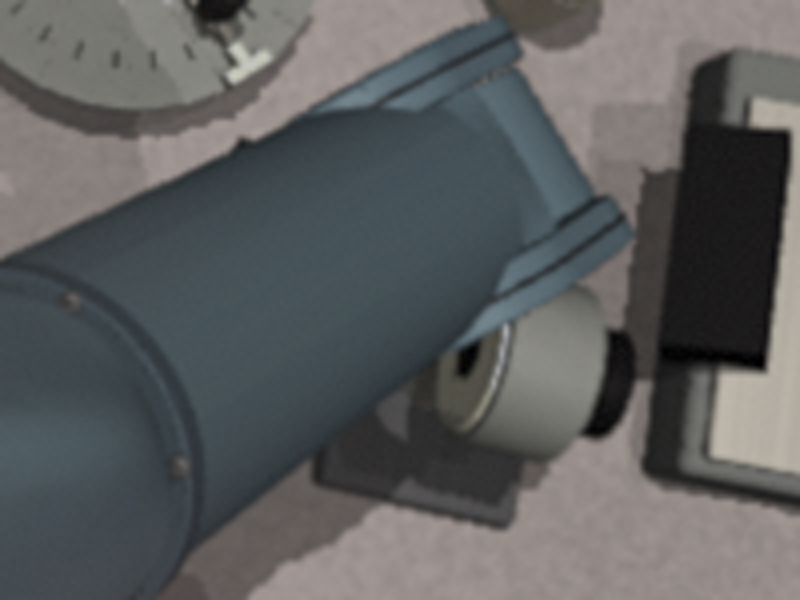

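Only the arm's forearm is seen from above; the grey lamp's glass at (470,370) is free of contact. Retreat, turn half round, and approach with the plain end.

```bash
python3 -m handwheel '[[0.03,0.15,0.05,0,0,0],[0.06,0.3,0.25,0,0,0],[0.08,0.44,0.48,0,0,0],[0.08,0.44,0.48,0,0,0],[0.08,0.44,0.48,0,0,0]]'
python3 -m handwheel '[[0,0,0,0,0,0.5],[0,0,0,0,0,0.5],[0,0,0,0,0,0.5],[0,0,0,0,0,0.5],[0,0,0,0,0,0.5],[0,0,0,0,0,0.5],[0,0,0,0,0,0.5]]'
python3 -m handwheel '[[0,0,0,0,0,0.5],[0,0,0,0,0,0.5],[0,0,0,0,0,0.5],[0,0,0,0,0,0.5],[0,0,0,0,0,0.5],[0,0,0,0,0,0.5],[0,0,0,0,0,0.5]]'
python3 -m handwheel '[[0,0,0,0,0,0.5],[0,0,0,0,0,0.5],[0,0,0,0,0,0.5],[0,0,0,0,0,0.5],[0,0,0,0,0,0.5],[0,0,0,0,0,0.5],[0,0,0,0,0,0.5],[0,0,0,0,0,0.5]]'
python3 - <<'E'
from h import *
s=tool(); print((np.array([.411,-.286,.142])-s['eef_pos'])/.25)
E
```

```text
clock: 18.8
eef_pos: [0.4325, -0.158, 0.2617]
orientation: [-2.013, 2.412, 0.0]
force: [-0.7, -0.0, -2.0]
opening: 0.0306
grip_force: 51.0
clock: 19.68
eef_pos: [0.4312, -0.1596, 0.2607]
orientation: [2.946, -1.09, -0.004]
force: [0.1, 0.2, -2.8]
opening: 0.0306
grip_force: 50.9
clock: 20.55
eef_pos: [0.4319, -0.1588, 0.2612]
orientation: [-3.096, -0.529, 0.003]
force: [0.2, -0.2, -1.6]
opening: 0.0305
grip_force: 50.9
clock: 21.55
eef_pos: [0.4325, -0.1583, 0.2617]
orientation: [-2.417, -2.007, 0.001]
force: [-0.7, 0.3, -1.7]
opening: 0.0302
grip_force: 50.9
t 21.55 p [ 0.4325 -0.1583  0.2617] z [-0.001  0.    -1.   ] closeaz -10.6 q [-0.18  0.2   0.49  2.02 -0.11  0.95  0.19] F [-0.7  0.3 -1.7] op 0.0302 50.9
[-0.08604846 -0.51082387 -0.47887949]
```

```bash
python3 -m handwheel '[[-0.02,-0.1,-0.15,0,0,0],[-0.04,-0.18,-0.32,0,0,0],[-0.05,-0.26,-0.48,0,0,0],[-0.065,-0.35,-0.48,0,0,0],[-0.08,-0.45,-0.48,0,0,0],[-0.086,-0.51,-0.48,0,0,0],[-0.086,-0.51,-0.48,0,0,0]]'
python3 -m handwheel '[[0,0,0,0,0,0],[0,0,0,0,0,0],[0,0,0,0,0,0],[0,0,0,0,0,0],[0,0,0,0,0,0],[0,0,0,0,0,0],[0,0,0,0,0,0],[0,0,0,0,0,0]]'
python3 - <<'E'
from h import *
s=tool()
im,d=manip.grab_frame('scene'); cv2.imwrite('pics/s5.png',cv2.resize(im[180:405,60:360,::-1],(800,600),interpolation=cv2.INTER_CUBIC))
for q in ['plain_end','damper','lamp_glass']:
    for r in manip.landmark_of('scene',q)[:2]: print(q,round(r['score'],2),np.round(r['xy']),atz('scene',r['xy'],.15))
E
```

```text
clock: 22.42
eef_pos: [0.4112, -0.2864, 0.1421]
orientation: [2.415, 2.009, -0.0]
force: [0.2, -0.5, -2.7]
opening: 0.0304
grip_force: 50.6
clock: 23.42
eef_pos: [0.4113, -0.2856, 0.142]
orientation: [2.413, 2.012, -0.0]
force: [-0.1, -0.2, -3.0]
opening: 0.0306
grip_force: 50.6
t 23.43 p [ 0.4113 -0.2856  0.142 ] z [ 0. -0. -1.] closeaz -10.3 q [ 0.16  0.46  0.45  2.03 -0.3   0.71  0.62] F [-0.1 -0.2 -3. ] op 0.0306 50.6
plain_end 0.86 [169. 279.] [ 0.41103067 -0.34636109  0.15      ]
plain_end 0.54 [333. 264.] [ 0.56019428 -0.0388848   0.15      ]
damper 0.82 [197. 267.] [ 0.40901378 -0.28183879  0.15      ]
damper 0.58 [464. 295.] [0.77470081 0.13088966 0.15      ]
lamp_glass 0.83 [139. 283.] [ 0.38884495 -0.40298858  0.15      ]
lamp_glass 0.74 [168. 211.] [ 0.1888095  -0.26865565  0.15      ]
```

View pics/s5.png

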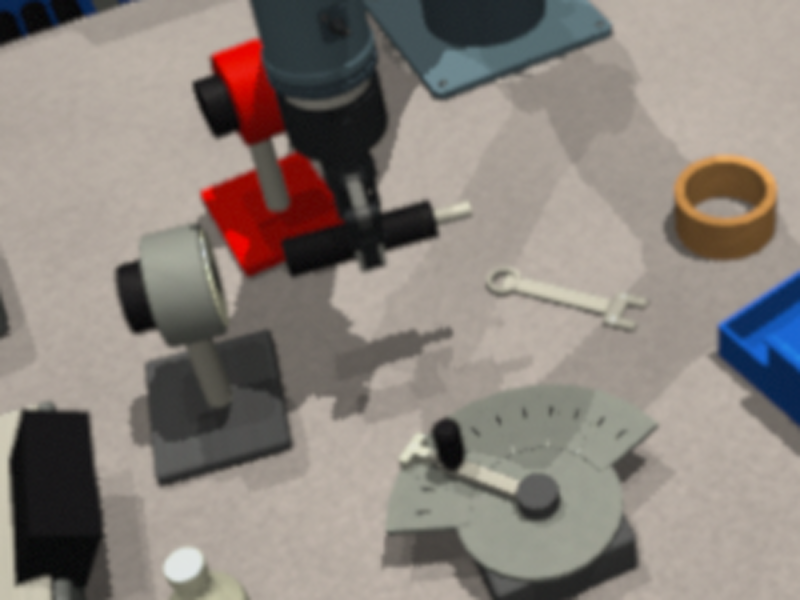

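The plain end faces the glass about 5 cm off, level and square; lever still on the tab. Retreat and go over the bin.

```bash
python3 -m handwheel '[[0.03,0.15,0.05,0,0,0],[0.06,0.3,0.25,0,0,0],[0.08,0.42,0.48,0,0,0],[0.08,0.42,0.48,0,0,0],[0.08,0.42,0.48,0,0,0]]'
python3 -m handwheel '[[0.43,0.46,0,0,0,-0.297],[0.43,0.46,0,0,0,-0.297],[0.43,0.46,0,0,0,-0.297],[0.43,0.46,0,0,0,-0.297],[0.43,0.46,0,0,0,-0.297]]'
python3 -m handwheel '[[0.43,0.46,0,0,0,-0.297],[0.43,0.46,0,0,0,-0.297],[0.43,0.46,0,0,0,-0.297],[0.43,0.46,0,0,0,-0.297],[0.43,0.46,0,0,0,-0.297],[0.43,0.46,0,0,0,-0.297]]'
python3 - <<'E'
from h import *
np.set_printoptions(precision=4,suppress=True)
s=tool(); im,d=manip.grab_frame('wrist'); cv2.imwrite('w6.png',im[:,:,::-1])
for r in manip.landmark_of('wrist','out_bin')[:2]: print('bin',r,atz('wrist',r['xy'],.0,s))
im,d2=manip.grab_frame('scene')
for r in manip.landmark_of('scene','out_bin')[:2]: print('bin',r,atz('scene',r['xy'],.0))
# rim points seen by wrist depth
P=np.array([np.r_[atd('wrist',(u,v),d,s),im[0,0,0]*0] for u in range(0,640,6) for v in range(0,300,6)])[:,:3]
m=P[(abs(P[:,2]-.08)<.006)&(P[:,0]<.82)&(P[:,0]>.5)]; print(len(m),m.min(0),m.max(0))
L=m[m[:,1]>.05];Rr=m[m[:,1]<.05]
for q in (L,Rr):
  if len(q)>3: print(len(q),np.median(q,0),np.polyfit(q[:,0],q[:,1],1))
print(np.array([.645,.046])-s['eef_pos'][:2])
E
```

```text
clock: 24.25
eef_pos: [0.4308, -0.1806, 0.2616]
orientation: [-2.412, -2.012, 0.0]
force: [-0.1, 0.6, -2.4]
opening: 0.0307
grip_force: 51.0
clock: 24.88
eef_pos: [0.5376, -0.0667, 0.26]
orientation: [-2.913, -1.176, 0.006]
force: [-0.7, -0.4, -2.2]
opening: 0.0305
grip_force: 50.8
clock: 25.62
eef_pos: [0.6457, 0.0478, 0.2616]
orientation: [3.133, 0.229, -0.002]
force: [-0.1, 0.6, -2.0]
opening: 0.0307
grip_force: 50.8
t 25.62 p [0.6457 0.0478 0.2616] z [-0.001 -0.    -1.   ] closeaz -81.6 q [-0.58  0.59  0.66  1.55 -0.38  1.13 -1.26] F [-0.1  0.6 -2. ] op 0.0307 50.8
bin {'xy': [390.1, 326.1], 'score': 0.76} [ 0.6671  0.0446 -0.    ]
205 [ 0.6027 -0.0438  0.0741] [0.7765 0.1448 0.081 ]
105 [0.7074 0.1286 0.0804] [-0.0948  0.1891]
100 [ 0.7222 -0.0267  0.0802] [ 0.2773 -0.2209]
[-0.0007 -0.0018]
```

```bash
python3 -m handwheel '[[0,-0.007,-0.2,0,0,0],[0,-0.007,-0.4,0,0,0],[0,-0.007,-0.6,0,0,0],[0,-0.007,-0.75,0,0,0],[0,-0.007,-0.85,0,0,0],[0,-0.007,-0.92,0,0,0],[0,-0.007,-0.98,0,0,0],[0,-0.007,-0.98,0,0,0]]'
python3 -m handwheel '[[0,0,0,0,0,0],[0,0,0,0,0,0],[0,0,0,0,0,0],[0,0,0,0,0,0]]' 0.65
python3 -m handwheel '[[0,0,0.1,0,0,0],[0,0,0.3,0,0,0],[0,0,0.6,0,0,0],[0,0,0.9,0,0,0],[0,0,0.9,0,0,0],[0,0,0.9,0,0,0]]'
python3 - <<'E'
from h import *
np.set_printoptions(precision=4,suppress=True)
s=tool(); im,d=manip.grab_frame('wrist')
for q in ['damper','stud_end','plain_end']:
  for r in manip.landmark_of('wrist',q)[:1]: print(q,r,atd('wrist',r['xy'],d,s),atz('wrist',r['xy'],.02,s))
im2,_=manip.grab_frame('scene')
cv2.imwrite('pics/f7.png',np.hstack([cv2.resize(im[:,:,::-1],(400,300)),cv2.resize(im2[180:420,160:480,::-1],(400,300))]))
E
```

```text
clock: 26.82
eef_pos: [0.6458, 0.0477, 0.0164]
orientation: [-3.133, -0.23, 0.002]
force: [-0.1, 0.7, -2.0]
opening: 0.0306
grip_force: 50.9
clock: 27.32
eef_pos: [0.6465, 0.0477, 0.0174]
orientation: [-3.133, -0.23, -0.001]
force: [0.3, -0.2, -0.6]
opening: 0.0557
grip_force: 0.0
clock: 28.08
eef_pos: [0.6477, 0.0473, 0.246]
orientation: [-3.133, -0.229, -0.009]
force: [-0.0, 0.8, -0.0]
opening: 0.0553
grip_force: 0.0
t 28.07 p [0.6477 0.0473 0.246 ] z [ 0.006  0.001 -1.   ] closeaz -81.6 q [-0.58  0.6   0.66  1.57 -0.4   1.1  -1.25] F [-0.   0.8 -0. ] op 0.0553 0.0
damper {'xy': [316.4, 208.1], 'score': 0.94} [0.6431 0.0463 0.0363] [0.6392 0.0458 0.02  ]
stud_end {'xy': [317.3, 99.9], 'score': 0.75} [0.7338 0.0589 0.0051] [0.7334 0.0589 0.02  ]
plain_end {'xy': [316.3, 260.9], 'score': 0.9} [0.5933 0.0391 0.0361] [0.5871 0.0382 0.02  ]
```

View pics/f7.png

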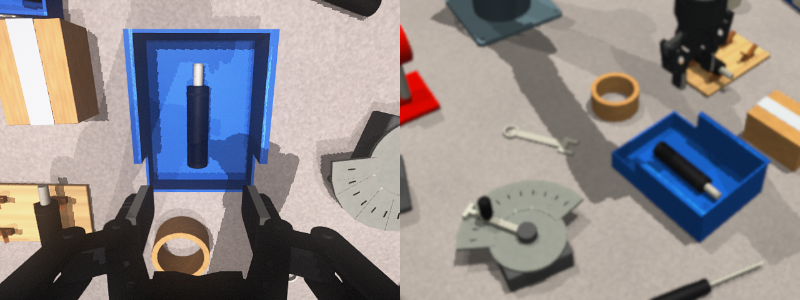

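The damper lies flat on the bin's floor (left view, 198,125), the lever is on the tab, and the gripper is clear.

```bash
python3 -m handwheel '[[0,0,0,0,0,0],[0,0,0,0,0,0],[0,0,0,0,0,0],[0,0,0,0,0,0]]' >/dev/null; python3 -c "
from plant import manip
print(manip.close_job())"
```

```text
the job is handed in; nothing more can be done
None
```

I handed the job in after about 28 s of robot time. The lever points at the T-tab, the long damper was held stud end first and then plain end about 5 cm from the grey lamp's glass, and it now lies flat in the middle bin; I don't have the judge's verdict.

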